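# Bolt the spring guard open and put the polishing stick down the tube

### The job

The tube in the chuck is to be polished. First lean the square-handled polishing stick, which lies in the way of the spring guard, in the sloping rest (thin shaft pointing down, handle lying in the trough against the stop) and let go of it; then lift the guard's bolt by its black knob, swing the guard aside against its spring, hold it there while you lower the bolt fully behind the steel catch, and let go so that the guard stays open. Then take the stick again from the rest and lower its thin shaft right down into the tube until the handle sits on the rim, without dropping it in; leave everything else on the bench where it is.

Things in the scene. Friction and masses are not known exactly. Their poses are not given: they have to be found in the camera images.
- stick_mid (a point): polishing stick, lying at first: wooden handle 22 x 22 mm square, 90 mm long, and a steel shaft 9 mm thick, 85 mm long out of one end; about 0.1 kg. Point: centre of the handle (11 mm up when lying). x axis: along the stick to the shaft's tip; step from handle to shaft at x = +45 mm, tip at +130, plain end at -45, balance point at about +29.
- rest_seat (a point): fixed aluminium rest: where the handle's centre lies when the stick leans home in it, 122 mm above the bench. x axis: along the trough, 45 degrees down, the way the shaft is to point; z: square out of the trough, 45 degrees up; y: level, across. The trough's side walls and stop lie from x = 0 to +53 mm, so the handle's upper half (x below 0) stands free in the air.
- rest: the same rest, origin under its base (130 x 70 x 10 mm). Trough 30 mm wide between walls 6 mm thick; seen from rest_seat its floor is at z = -11 mm, the wall tops at z = +6 mm. The stop for the handle's step is two blocks at x = +45 to +53 mm with a gap of 18 mm between them for the shaft. Friction may hold the handle wherever it is put along the slope.
- bolt_knob (a point): centre of the black knob (28 mm across, 32 mm high, round) on the guard's drop bolt, 171 mm above the bench with the bolt down. The bolt lifts straight up by 0 to 45 mm and falls by its weight of about 1.5 N. It is 12 mm thick, stands 150 mm from the hinge axis and ends 86 mm below this point. The guide boss under the knob ends 145 mm above the bench.
- bolt (a joint): lift of the bolt in m: 0 fully down, up to 0.045. It must be lifted above 0.020 to pass over the catch.
- guard (a joint): angle of the spring guard in rad, growing counter-clockwise seen from above: 0 closed (round flap over the tube), 1.45 at its stop. A torsion spring drives it back to 0: at the knob about 1.6 N at the start, 5.5 N fully open. From 1.21 on the bolt is clear behind the catch and can go down; with the bolt down and let go it rests at about 1.20.
- guard_hinge (a point): point on the guard's vertical hinge axis, 133 mm above the bench (the post ends at 145 mm). The guard: an aluminium arm 26 mm wide, its top 137 mm above the bench, a flap 68 mm across over the tube, the bolt at 150 mm from the axis, and at 187 mm an apron plate 70 mm wide that hangs down to 12 mm above the bench.
- catch_top (a point): centre of the top of the steel catch: a fixed upright plate 105 mm high, 8 mm thick along the bolt's path, 30 mm wide, 150 mm from the hinge axis. The bolt is let down beyond it, on the side away from the closed position; the spring then presses the bolt against it.
- tube_mouth (a point): centre of the mouth of the upright steel tube, fixed in the chuck: outer diameter 32 mm, bore 15 mm, 95 mm deep, mouth 115 mm above the bench, z axis up. The chuck below is 100 mm in diameter and 66 mm high. When the stick is home the handle's centre is 45 mm above this point.
- tape: bystander: yellow ring of tape, 84 mm in diameter, 24 mm high, lying flat; origin at the centre of its underside
- marker: bystander: red marker pen, 130 mm long, 15 mm thick, lying; origin under its middle
- driver: bystander: screwdriver with a black handle, lying; origin under its middle
- wrench: bystander: steel wrench, lying; origin under its middle
- jar: bystander: amber jar, 60 mm in diameter, 75 mm high; origin at the centre of its underside
- sleeve: bystander: brass sleeve, 36 mm in diameter, 65 mm high, standing; origin at the centre of its underside
Mind the look-alikes: they are no part of the job. There is more than one size of the part that bears stick_mid; the job needs the middle-sized.

How it is judged:
By the outcome, as a careful person would: the job done as asked, in the order asked, and still so for the second after the job is handed in, with the robot touching nothing.
It also fails if it takes over 72 s, if anything falls off the work surface, if the arm or the gripper's body presses on something with over 40 N, if the wrist force passes 120 N, or if a joint passes its speed limit or range.

### The arm

A 6-joint arm with a two-finger parallel gripper is mounted at the origin on the work surface. World frame = base frame: x ahead of the robot, y to its left, z up, the work surface at z = 0. Lengths are in mm, angles in degrees, forces in N, time in s.
With the tool pointing down it reaches from about 350 to 850 mm from the base axis. Payload 8.1 kg.
Tool frame: the origin (TCP) lies at the very end of the fingers, on their centre line; the grasp point (between the pads) lies 19 mm behind it; z points along the fingers, y is the line along which they close (so a half turn about z gives the same grasp; the last joint's range is limited). The gripper opens to 85 mm and grips with 20 to 120 N. Pads are 22 mm wide; open, the fingers measure 114 mm over their backs; the gripper's body (76 mm by 85 mm) begins 54 mm behind the grasp point. The pads swing forward as they close: fully open they stand 13 mm farther back than shut.
Start: joints at [-78.862, 7.471, 85.268, -0, 87.261, -4.893], TCP at [165.718, -576.665, 231.292] pointing down, gripper open.
Joint ranges: [-169.43, 169.43], [-51.17, 129.36], [1.28, 143.12], [-76.62, 256.62], [0, 156.53], [-152.29, 152.29]. Speed limits (degrees/s): [136.94, 136.94, 159.86, 180, 180, 180].

### API

Orientations are given as [roll, pitch, yaw] about the fixed x, y, z axes, in that order (R = Rz(yaw) Ry(pitch) Rx(roll)).
In Python, from bench import r gives the robot as it stands.
- The arm moves only by the shell command python3 -m jog 'ROWS' [FORCE]. ROWS is JSON, a list of rows, each a list of 7 numbers: the turn, a rotation vector about the tool's x, y, z in degrees, then the shift along the tool's x, y, z in mm, then the closure, from -1 (fully open) to 1 (shut), so that 0 is half open. A call has 1 to 5 rows; each row shifts and turns the commanded pose from where the row before left it, along the tool's axes as they then stand; what a row does not reach is not made up. A row lasts 1/10 s, in which the tool goes at most 50 mm and 8.59 degrees, less where a joint would pass 70% of its speed; a pose out of reach is approached as far as the arm can. A call is refused whole if a number of a shift passes 50 or a number of a turn 8.59, either way. A call with a gripper value outside its range is refused whole. The fingers move at their own pace and stop on an object; FORCE is the grip in N (left out, the last holds). Time passes only in rows, so rows that do not move let the fingers close. It gives the time, the measured TCP pose, the force, the opening and the grip force at its end, in the units of the state.
- r.sense(): the state, without advancing time (a new reading comes with each control period).
- r.snapshot(name): name is "scene" or "top" or "wrist"; returns a dict with "pixels" (480x640x3 uint8, red, green, blue), "fx", "fy", "cx", "cy" (pixels), "world_to_cam" (4x4, takes a point from world to camera coordinates); the wrist camera has in their place "hand_eye" (4x4, takes a point from camera to tool coordinates, whose origin is the TCP and whose axes are the flange's). Camera axes: x right, y up, looking along -z (the intrinsics and any distortion apply to the point x, -y, -z); pixel columns grow to the right and rows downward; lengths in mm; the calibration is good to about 2 mm. A picture is of the moment at which its call begins: read the wrist's pose just before it. There is no depth.
- r.hand_in(): hands the job in; it is judged then, once.
The state is a dict: "time": time; "joint_pos": joint angles; "qd": joint speeds; "joint_efforts": joint torques, N m; "tool_pos": TCP position; "tcp_rot": TCP orientation; "ft_force": force on the tool from outside, world axes, zero at the start; "wrist_torque": the same for the moment, N m; "finger_gap": finger opening in mm; "grip_force": force on a finger pad.
Only numpy, scipy, OpenCV 4.12 (cv2) and the standard library are available. Lean on these libraries where they do the work, as an engineer would, in place of code of your own. Each camera call takes 0.05 s, during which the arm holds its last target. There are 200 camera calls.

## Working session

There is one attempt and no reset: what is moved stays moved. The work goes in short steps, Python scripts to look and compute and a shell command to move; the robot and the scene stay as the last step left them, time stands still between calls to the robot, and variables do not carry over. Pictures are saved under pics/ and viewed, at most 10 in all, crops included, and the job is handed in when it is done.

```bash
ls; mkdir -p pics; python3 - <<'E'
from bench import r
import cv2,pickle
d={}
print(r.sense())
for n in("scene","top"):
    s=r.snapshot(n);d[n]=s;cv2.imwrite(f"pics/{n}0.png",s["pixels"][:,:,::-1])
    print(n,{k:v for k,v in s.items() if k!="pixels"})
pickle.dump(d,open("d0.pkl","wb"))
E
```

```text
pics
{'time': 0.0, 'joint_pos': array([-7.88633769e+01,  7.51402209e+00,  8.53284959e+01, -2.28987050e-04,
        8.72609733e+01, -4.89036077e+00]), 'qd': array([ 0.02470924,  0.038208  ,  0.00173077, -0.0382569 , -0.1015995 ,
       -0.00315487]), 'joint_efforts': array([ 6.48841160e-05, -5.69385087e+01, -5.00557208e+01,  2.27654499e-05,
        1.45245643e-02,  4.51850440e-06]), 'tool_pos': array([ 165.59706033, -576.13620438,  230.26325279]), 'tcp_rot': array([-1.79896866e+02, -8.59467790e-03,  1.60269872e+01]), 'ft_force': array([-0.07178933, -0.2205561 , -0.75751444]), 'wrist_torque': array([0.01358364, 0.00125243, 0.04401916]), 'grip_force': 0.0, 'finger_gap': 85.33866639400918}
scene {'fx': 449.3571457596228, 'fy': 449.3571457596228, 'cx': 311.9760267532665, 'cy': 233.10766780979057, 'world_to_cam': array([[-5.52667010e-01,  8.33352331e-01,  9.11416438e-03,
         2.81605599e+02],
       [-6.46829262e-01, -4.35812342e-01,  6.25843038e-01,
         2.47144669e+02],
       [ 5.25519820e-01,  3.39987493e-01,  7.79895777e-01,
        -1.37899273e+03],
       [ 0.00000000e+00,  0.00000000e+00,  0.00000000e+00,
         1.00000000e+00]])}
top {'fx': 587.1037021063211, 'fy': 587.1037021063211, 'cx': 320.816075518019, 'cy': 238.29647748443196, 'world_to_cam': array([[-1.31854271e-02, -9.99911057e-01, -2.00555002e-03,
        -4.45855192e+00],
       [ 9.83924092e-01, -1.33318113e-02,  1.78088864e-01,
        -5.33725120e+02],
       [-1.78099762e-01,  3.74868756e-04,  9.84012365e-01,
        -1.36885625e+03],
       [ 0.00000000e+00,  0.00000000e+00,  0.00000000e+00,
         1.00000000e+00]])}
```

View pics/scene0.png

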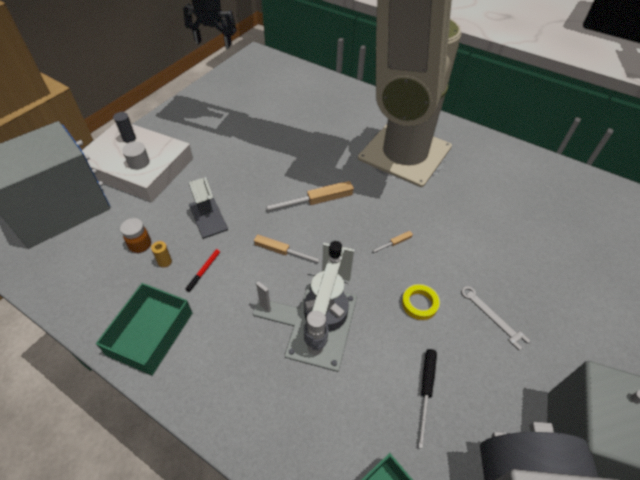

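View pics/top0.png

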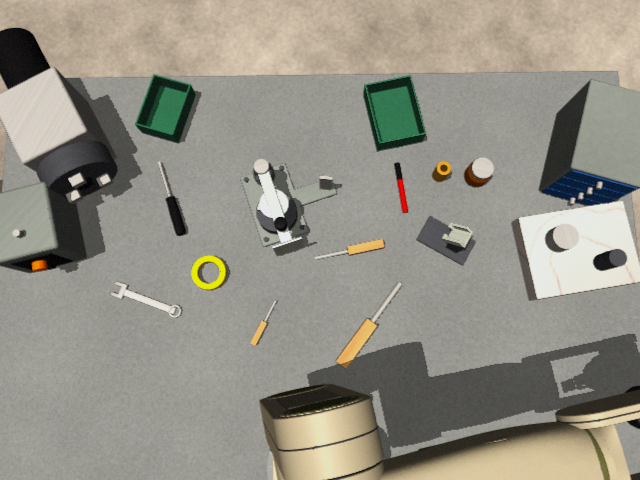

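The top picture shows three wooden sticks: large at about (358,345), middle at (368,247) and small at (260,335). Their positions in the scene picture are (330,193), (270,243) and (402,238). The middle one lies in the guard's swing path. The guard's hinge is at (262,167), the knob at (281,224), the catch at (326,183) and the rest at (447,240).

```bash
cat > h.py <<'E'
import numpy as np,cv2,pickle
from scipy.spatial.transform import Rotation as R
def cam(s,T=None):
    """origin, R(cam->world)"""
    W=np.linalg.inv(s["world_to_cam"]) if "world_to_cam" in s else T@s["hand_eye"]
    return W
def ray(s,p,T=None):
    W=cam(s,T); d=W[:3,:3]@np.array([(p[0]-s["cx"])/s["fx"],-(p[1]-s["cy"])/s["fy"],-1.])
    return W[:3,3],d/np.linalg.norm(d)
def onz(s,p,z,T=None):
    o,d=ray(s,p,T); return o+d*(z-o[2])/d[2]
def proj(s,P,T=None):
    c=np.linalg.inv(cam(s,T))@np.append(P,1); return np.array([s["cx"]-s["fx"]*c[0]/c[2],s["cy"]+s["fy"]*c[1]/c[2]])
def tri(rs):
    A=0;b=0
    for o,d in rs:
        M=np.eye(3)-np.outer(d,d);A=A+M;b=b+M@o
    return np.linalg.solve(A,b)
def tool(st):
    T=np.eye(4);T[:3,:3]=R.from_euler("xyz",st["tcp_rot"],degrees=True).as_matrix();T[:3,3]=st["tool_pos"];return T
def goto(P,rpy):
    """rows needed from now: shift in tool axes, rotvec"""
    from bench import r
    T=tool(r.sense());Rg=R.from_euler("xyz",rpy,degrees=True).as_matrix()
    print("shift",np.round(T[:3,:3].T@(np.array(P)-T[:3,3]),1),"turn",np.round(R.from_matrix(T[:3,:3].T@Rg).as_rotvec(degrees=True),2))
def blobs(s,lo,hi,amin=30):
    m=cv2.inRange(cv2.cvtColor(s["pixels"],cv2.COLOR_RGB2HSV),lo,hi)
    c,_=cv2.findContours(m,cv2.RETR_EXTERNAL,cv2.CHAIN_APPROX_NONE)
    return [x for x in c if cv2.contourArea(x)>amin]
E
python3 - <<'E'
from h import *
d=pickle.load(open("d0.pkl","rb"));t=d["top"];s=d["scene"]
for n in d:
  for c in blobs(d[n],(8,90,90),(24,255,255)):
    rc=cv2.minAreaRect(c);print(n,np.round(rc[0]),np.round(rc[1],1),np.round(rc[2],1),np.round(onz(d[n],rc[0],11),0))
for n,a,b in[("knob",(281,224),(335,247)),("hinge top145",(262,163),(317,317))]:
    print(n,tri([ray(t,a),ray(s,b)]))
print("catch",onz(t,(326,183),105),onz(s,(262,286),105),"hinge",onz(t,(262,164),145),onz(s,(317,317),145),"knob",onz(t,(280,222),187),onz(s,(335,243),187))
cv2.imwrite("pics/c1.png",cv2.resize(t["pixels"][140:290,220:490,::-1],None,fx=2.9,fy=2.9,interpolation=cv2.INTER_CUBIC)[:,:800])
cv2.imwrite("pics/c2.png",cv2.resize(s["pixels"][170:380,175:375,::-1],None,fx=2.8,fy=2.8,interpolation=cv2.INTER_CUBIC))
E
```

```text
scene [162. 254.] [26.4 14.8] 63.4 [ 692. -328.   11.]
scene [271. 244.] [34.2  9.8] 18.4 [ 518. -120.   11.]
scene [401. 238.] [ 5.8 20.6] 63.4 [313. 145.  11.]
scene [136. 237.] [10.3 23.8] 65.8 [ 691. -419.   11.]
scene [331. 192.] [13.8 44.6] 76.0 [277. -92.  11.]
scene [28. 95.] [28.2 78.4] 60.9 [  468. -1186.    11.]
top [258. 333.] [ 6.7 25.9] 26.6 [311. 142.  11.]
top [356. 343.] [13.6 53.9] 36.0 [284. -93.  11.]
top [ 38. 265.] [11.2 14.3] 80.5 [482. 684.  11.]
top [366. 246.] [ 9.1 37.1] 78.1 [ 519. -122.   11.]
top [475. 175.] [22.6 10.6] 45.0 [ 698. -404.   11.]
top [443. 168.] [13. 14.] 90.0 [ 718. -323.   11.]
knob [543.49051473  76.68106992 174.41645205]
hinge top145 [690.09310739 124.54739401 150.50479057]
catch [655.41159003 -25.51828444 105.        ] [671.03244805 -21.04877611 105.        ] hinge [691.38000879 121.31458092 145.        ] [685.80098027 126.87792832 145.        ] knob [545.81055591  77.10432124 187.        ] [542.74569832  76.65652822 187.        ]
```

View pics/c1.png

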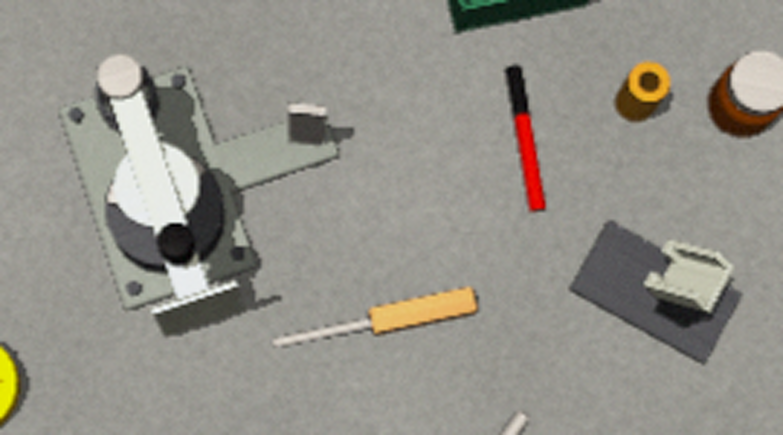

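View pics/c2.png

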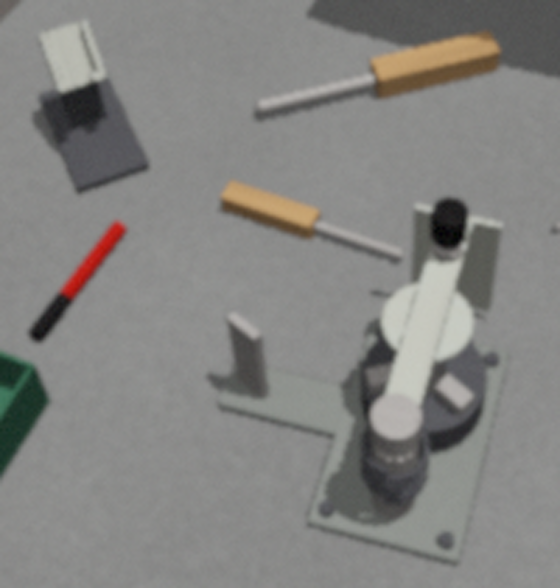

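c1 shows the rest's base corners at about (612,222), (740,293), (703,362) and (570,291), with the trough at its right end. The middle stick runs from its handle at (423,311) to its tip at (275,343). c2 shows the same layout; there the catch stands at (245,350). I pick the middle-sized stick, by its description and this crop, and next I'll look from above with the wrist camera.

```bash
python3 -m jog '[[0,0,0,40,-26,-10,-1],[0,0,0,40,-26,-10,-1],[0,0,0,40,-26,-10,-1],[0,0,0,40,-26,-10,-1],[0,0,0,40,-26,-10,-1]]' 80; python3 -m jog '[[0,0,0,40,-26,-10,-1],[0,0,0,40,-26,-10,-1],[0,0,0,40,-26,-10,-1],[0,0,0,40,-26,-10,-1],[0,0,0,40,-26,-10,-1]]';python3 -m jog '[[0,0,-8.5,0,0,0,-1],[0,0,-8.5,0,0,0,-1],[0,0,-8.5,0,0,0,-1],[0,0,-8.5,0,0,0,-1],[0,0,-8.5,0,0,0,-1]]';python3 -m jog '[[0,0,-8.5,0,0,0,-1],[0,0,-8.5,0,0,0,-1],[0,0,-8.5,0,0,0,-1],[0,0,-8.5,0,0,0,-1],[0,0,-8.5,0,0,0,-1]]'
python3 - <<'E'
from h import *
from bench import r
st=r.sense();s=r.snapshot("wrist");s["T"]=tool(st);pickle.dump(s,open("w1.pkl","wb"))
cv2.imwrite("pics/w1.png",s["pixels"][:,:,::-1]);print(st["tool_pos"],st["tcp_rot"],st["joint_pos"]);print(s["hand_eye"],s["fx"],s.keys())
E
```

```text
time: 0.6
tool_pos: [322.8, -394.7, 281.2]
tcp_rot: [-180.0, 0.0, 16.0]
ft_force: [0.4, -0.9, -0.5]
finger_gap: 85.1
grip_force: 0.0
time: 1.1
tool_pos: [479.2, -214.5, 331.4]
tcp_rot: [-180.0, 0.0, 16.0]
ft_force: [1.3, -0.7, -0.0]
finger_gap: 85.4
grip_force: 0.0
time: 1.6
tool_pos: [478.2, -216.1, 330.7]
tcp_rot: [-179.9, 0.0, 58.9]
ft_force: [-0.2, 0.2, -0.1]
finger_gap: 85.2
grip_force: 0.0
time: 2.1
tool_pos: [478.2, -216.2, 330.8]
tcp_rot: [-180.0, -0.0, 101.4]
ft_force: [0.1, 0.2, -0.2]
finger_gap: 85.3
grip_force: 0.0
[ 478.16679252 -216.18288996  330.76452597] [-1.79959437e+02 -3.71811255e-02  1.01383067e+02] [-2.99280060e+01 -5.30374117e+00  8.79288464e+01  1.16013289e-03
  9.74299083e+01 -4.13109371e+01]
[[-4.47197029e-04  9.51617026e-01  3.07286243e-01  7.77992479e+01]
 [ 9.99999064e-01  8.22834550e-04 -1.09287924e-03  3.92419084e-01]
 [-1.29284823e-03  3.07285467e-01 -9.51616504e-01 -1.41932883e+02]
 [ 0.00000000e+00  0.00000000e+00  0.00000000e+00  1.00000000e+00]] 335.5504583829622 dict_keys(['pixels', 'fx', 'fy', 'cx', 'cy', 'hand_eye', 'T'])
```

View pics/w1.png

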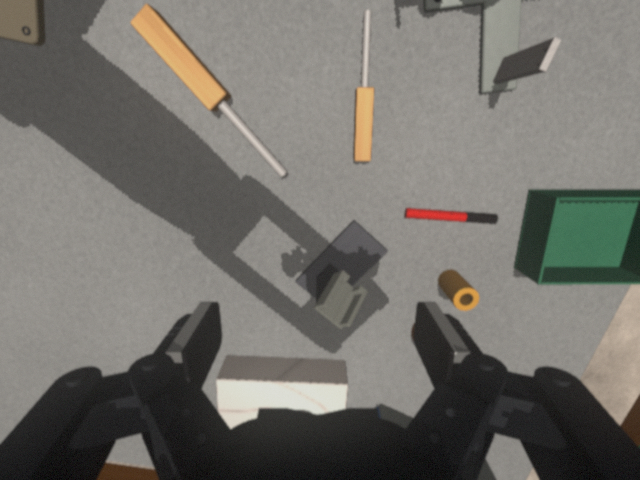

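The wrist picture shows the middle stick's handle at (364,125) with its shaft up to (367,12). The rest's base has a corner at (355,222), with the trough near (340,300). I'll measure these, then go down over the rest for a closer look.

```bash
cat >> h.py <<'E'
def wsnap(tag):
    from bench import r
    st=r.sense();s=r.snapshot("wrist");s["T"]=tool(st);pickle.dump(s,open(tag+".pkl","wb"));return s
E
python3 - <<'E'
from h import *
s=pickle.load(open("w1.pkl","rb"));T=s["T"];t=pickle.load(open("d0.pkl","rb"))["top"]
for c in blobs(s,(8,90,90),(24,255,255),100):
    rc=cv2.minAreaRect(c);b=cv2.boxPoints(rc);print(np.round(rc[0]),np.round(rc[1]),np.round(onz(s,rc[0],20,T)), [np.round(onz(s,p,20,T)[:2]) for p in b])
print("tip",onz(s,(367,12),11,T),"step",onz(s,(365,88),11,T))
for p in[(612,222),(740,293),(703,362),(570,291)]: print("base",np.round(onz(t,(p[0]/2.9+220,p[1]/2.9+140),10)))
goto([530,-290,250],[180,0,101.4])
E
```

```text
[458. 291.] [45. 25.] [ 713. -321.   20.] [array([ 673., -317.]), array([ 690., -284.]), array([ 754., -325.]), array([ 737., -359.])]
[363. 124.] [18. 74.] [ 519. -120.   20.] [array([ 517., -167.]), array([500., -79.]), array([521., -76.]), array([ 540., -163.])]
[179.  56.] [123.  28.] [283. -89.  20.] [array([221., -63.]), array([244., -39.]), array([ 348., -117.]), array([ 325., -143.])]
tip [494.75016589   3.49881653  11.        ] step [512.24857689 -77.4147747   11.        ]
base [ 592. -287.   10.]
base [ 528. -394.   10.]
base [ 470. -359.   10.]
base [ 532. -249.   10.]
shift [-83.   35.5  80.7] turn [-0.04 -0.04  0.53]
```

```bash
python3 -m jog '[[0,0,0,-26,9,20,-1],[0,0,0,-26,9,20,-1],[0,0,0,-26,9,20,-1],[0,0,0,-26,9,20,-1],[0,0,0,0,0,0,-1]]'
python3 - <<'E'
from h import *
s=wsnap("w2");cv2.imwrite("pics/w2.png",cv2.resize(s["pixels"][60:420,160:480,::-1],None,fx=1.6,fy=1.6))
E
```

```text
time: 2.65
tool_pos: [532.4, -312.7, 245.6]
tcp_rot: [-179.7, -0.3, 100.8]
ft_force: [-0.8, -0.1, -1.5]
finger_gap: 85.3
grip_force: 0.0
```

View pics/w2.png

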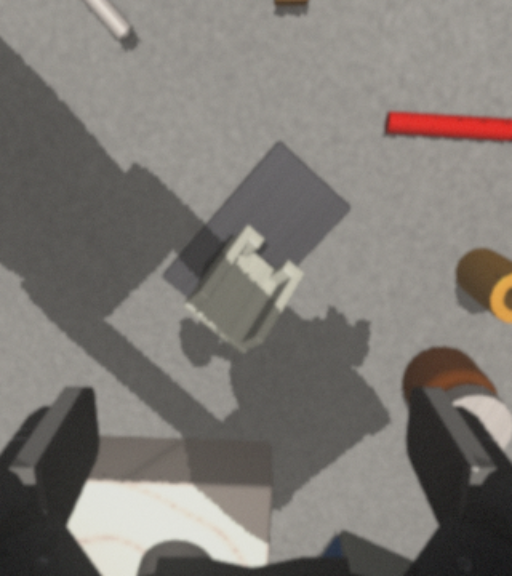

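The stop blocks are at about (247,238) and (293,270) in the crop, up-right towards the base's long end. The trough's upper edge runs from (190,305) to (248,350). So the shaft has to point up-right, at azimuth about 60°.

```bash
python3 - <<'E'
from h import *
s=pickle.load(open("w2.pkl","rb"));T=s["T"]
f=lambda p:(p[0]/1.6+160,p[1]/1.6+60)
A=onz(s,f((250,226)),88.8,T);B=onz(s,f((302,268)),88.8,T)
C=onz(s,f((189,304)),113,T);D=onz(s,f((248,352)),113,T)
print("low",A,B,np.linalg.norm(A-B),"up",C,D,np.linalg.norm(C-D))
for p in[(281,141),(350,207),(164,272)]: print("base",onz(s,f(p),10,T))
u=(B-A)[:2];print("az from A-B",np.degrees(np.arctan2(u[1],u[0]))+90,"C-D",np.degrees(np.arctan2((D-C)[1],(D-C)[0]))+90)
h=((A+B)-(C+D))[:2]/2;az=np.arctan2(h[1],h[0]);print("h",np.degrees(az),np.linalg.norm(h))
az=np.radians(60);hh=np.array([np.cos(az),np.sin(az)])
print("seat",(A+B)[:2]/2-41.7*hh,(C+D)[:2]/2+8.5*hh)
goto([519+22*.2,-121-22*.98,120],[180,0,101.5])
E
```

```text
low [ 527.82741216 -295.28260159   88.8       ] [ 561.90157942 -313.82664724   88.8       ] 38.79343376601364 up [ 502.52100208 -338.91384622  113.        ] [ 539.22961249 -360.85535565  113.        ] 42.766247367466
base [ 539.97573572 -249.23615622   10.        ]
base [ 596.8312299  -284.19342205   10.        ]
base [ 474.51089991 -356.0382167    10.        ]
az from A-B 61.443821050849536 C-D 59.13235014364673
h 62.11164899552861 51.286332840875566
seat [ 524.01449579 -340.66788375] [ 525.12530728 -342.523385  ]
shift [167.4  23.3 128.4] turn [-0.23 -0.24 -0.7 ]
```

```bash
python3 -m jog '[[0,0,0,36,5,30,-1],[0,0,0,36,5,30,-1],[0,0,0,36,5,30,-1],[0,0,0,36,5,30,-1],[0,0,-0.7,23,3,8,-1]]'
python3 - <<'E'
from h import *
s=wsnap("w3");T=s["T"]
for c in blobs(s,(8,90,90),(24,255,255),100):
    rc=cv2.minAreaRect(c);b=cv2.boxPoints(rc);print(np.round(rc[0]),np.round(rc[1]),np.round(rc[2],1),np.round(onz(s,rc[0],20,T)), [np.round(onz(s,p,20,T)[:2]) for p in b])
goto([519+22*.2,-121-22*.98,3],[180,0,101.5])
cv2.imwrite("pics/w3.png",s["pixels"][:,:,::-1])
E
```

```text
time: 3.2
tool_pos: [521.7, -139.5, 120.4]
tcp_rot: [-179.8, -0.2, 101.7]
ft_force: [-0.3, -0.6, -0.1]
finger_gap: 85.2
grip_force: 0.0
[492. 467.] [23. 24.] 0.0 [ 734. -332.   20.] [array([ 728., -349.]), array([ 718., -320.]), array([ 739., -315.]), array([ 750., -345.])]
[320. 212.] [118.  29.] 90.0 [ 519. -119.   20.] [array([501., -79.]), array([521., -75.]), array([ 540., -163.]), array([ 518., -167.])]
[ 25. 136.] [124.  60.] 44.1 [ 309. -107.   20.] [array([ 266., -102.]), array([296., -69.]), array([ 353., -113.]), array([ 323., -151.])]
shift [ -6.3   1.  117.2] turn [-0.21 -0.27  0.33]
```

```bash
python3 -m jog '[[0,0,0,-2,0.5,45,-1],[0,0,0,-2,0.5,45,-1],[-0.2,-0.2,0.3,0,0,20,-1],[0,0,0,0,0,6,-1],[0,0,0,0,0,0,0.5]]' 90; python3 -m jog '[[0,0,0,0,0,0,0.7],[0,0,0,0,0,0,1],[0,0,0,0,0,0,1],[0,0,0,0,0,0,1],[0,0,0,0,0,0,1]]'
```

```text
time: 3.75
tool_pos: [526.1, -146.7, 7.8]
tcp_rot: [179.8, 0.2, 101.4]
ft_force: [0.9, -0.4, -0.3]
finger_gap: 73.2
grip_force: 0.0
time: 4.25
tool_pos: [527.5, -147.5, 9.2]
tcp_rot: [179.6, 0.3, 101.4]
ft_force: [-0.9, 1.3, 7.4]
finger_gap: 19.5
grip_force: 88.7
```

```bash
python3 -m jog '[[0,0,0,0,0,0,1],[0,0,0,0,0,-15,1],[0,0,0,0,0,-30,1],[0,0,0,0,0,-30,1],[0,0,0,0,0,0,1]]'
python3 - <<'E'
from h import *
from bench import r
s=wsnap("w4");cv2.imwrite("pics/w4.png",s["pixels"][:,:,::-1]);print(r.sense()["wrist_torque"])
E
```

```text
time: 4.75
tool_pos: [529.2, -148.0, 88.5]
tcp_rot: [179.4, 0.5, 101.4]
ft_force: [1.1, -0.7, -0.3]
finger_gap: 19.3
grip_force: 88.1
[-0.03876809  0.01819216  0.0236659 ]
```

View pics/w4.png

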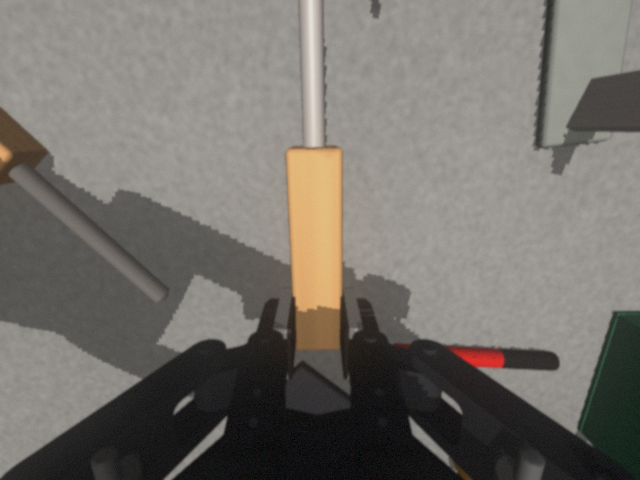

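The stick is held. The step is at (315,148), 57 px wide, and the handle's plain end is near (319,348), so it lies along tool x.

```bash
python3 - <<'E'
from h import *
s=pickle.load(open("w4.pkl","rb"));I=np.eye(4)
for z in(-8,-14,-19,-24):
    print(z,[np.round(onz(s,p,z,I),1) for p in[(287,149),(342,149),(297,345),(342,345)]])
    print([np.round(onz(s,(p,q),z+11,I),1) for p,q in[(313,148),(312,2)]])
az=np.radians(59.5);h=np.array([np.cos(az),np.sin(az),0]);u=np.array([0,0,1.])
X=(h-u)/2**.5;Z=(h+u)/2**.5;Rg=np.stack([X,np.cross(-Z,X),-Z],1);print("rpy",R.from_matrix(Rg).as_euler("xyz",degrees=True))
np.save("Rg.npy",Rg)
T=tool(__import__("bench").r.sense())
print(R.from_matrix(T[:3,:3].T@Rg).as_rotvec(degrees=True))
E
```

```text
-8 [array([ 71.1, -11.2,  -8. ]), array([71.1, 10. , -8. ]), array([-17.4,  -9. ,  -8. ]), array([-17.4,  12. ,  -8. ])]
[array([70.9, -1.3,  3. ]), array([123.1,  -1.4,   3. ])]
-14 [array([ 71.4, -10.7, -14. ]), array([ 71.4,   9.6, -14. ]), array([-13.1,  -8.6, -14. ]), array([-13.2,  11.4, -14. ])]
[array([71.2, -1.2, -3. ]), array([121.2,  -1.4,  -3. ])]
-19 [array([ 71.6, -10.3, -19. ]), array([ 71.6,   9.2, -19. ]), array([ -9.6,  -8.3, -19. ]), array([ -9.6,  11. , -19. ])]
[array([71.5, -1.2, -8. ]), array([119.6,  -1.3,  -8. ])]
-24 [array([ 71.9,  -9.8, -24. ]), array([ 71.9,   8.9, -24. ]), array([ -6. ,  -7.9, -24. ]), array([ -6.1,  10.6, -24. ])]
[array([ 71.7,  -1.1, -13. ]), array([118.1,  -1.2, -13. ])]
rpy [180.   45.   59.5]
[ 17.02751341 -42.74521022  39.4631844 ]
```

```bash
cat >> h.py <<'E'
az=np.radians(59.5);SEAT=np.array([525.,-342,122]);Rg=np.load("Rg.npy")
def seatpose(off,held=(26.3,-0.5,-2)):
    """shift/turn to bring held handle centre to seat+off (rest axes x,y,z)"""
    rx,rz=Rg[:,0],-Rg[:,2];ry=np.cross(rz,rx)
    P=SEAT+off[0]*rx+off[1]*ry+off[2]*rz-Rg@np.array(held)
    goto(P,R.from_matrix(Rg).as_euler("xyz",degrees=True));return P
E
python3 -m jog '[[0,0,0,0,0,-45,1],[0,0,0,0,0,-45,1],[0,0,0,-30,0,-40,1],[0,0,0,-30,0,-10,1],[0,0,0,0,0,0,1]]'
python3 -m jog '[[2.4,-6,5.5,0,0,0,1],[2.4,-6,5.5,0,0,0,1],[2.4,-6,5.5,0,0,0,1],[2.4,-6,5.5,0,0,0,1],[2.4,-6,5.5,0,0,0,1]]'
python3 -m jog '[[2.4,-6,5.5,0,0,0,1],[2.4,-6,5.5,0,0,0,1],[0,0,0,0,0,0,1]]'
python3 -c "
from h import *
from bench import r
print(r.sense()['joint_pos']);print(seatpose((-5,0,70)))"
```

```text
time: 5.3
tool_pos: [538.1, -208.6, 225.1]
tcp_rot: [179.6, 0.4, 101.3]
ft_force: [-0.6, 0.5, -1.2]
finger_gap: 19.8
grip_force: 88.2
time: 5.8
tool_pos: [536.3, -204.2, 221.7]
tcp_rot: [-175.6, 32.0, 74.2]
ft_force: [-0.3, 0.1, -1.2]
finger_gap: 19.7
grip_force: 88.3
time: 6.1
tool_pos: [535.3, -202.9, 216.2]
tcp_rot: [-178.1, 44.7, 61.8]
ft_force: [-0.9, 0.1, -2.2]
finger_gap: 19.5
grip_force: 88.2
[ -2.90819502  22.25506787  80.7132455  -39.02914322  99.3161916
  27.38355461]
shift [-55.3  61.   86.5] turn [-0.25 -0.3   1.63]
[ 538.60185071 -319.89378691  192.21570337]
```

```bash
python3 -m jog '[[0,0,0.8,-27,30,20,1],[-0.2,-0.3,0.8,-28,31,20,1],[0,0,0,0,0,23,1],[0,0,0,0,0,23,1],[0,0,0,0,0,0,1]]'
python3 - <<'E'
from h import *
s=wsnap("w5");cv2.imwrite("pics/w5.png",s["pixels"][:,:,::-1]);seatpose((-5,0,0))
T=s["T"];rx,rz=Rg[:,0],-Rg[:,2];ry=np.cross(rz,rx)
for o in[(53,21,6),(53,-21,6),(45,9,6),(45,-9,6),(0,21,6),(0,-21,6)]: print(o,np.round(proj(s,SEAT+o[0]*rx+o[1]*ry+o[2]*rz,T)))
E
```

```text
time: 6.6
tool_pos: [537.2, -323.1, 196.2]
tcp_rot: [179.8, 44.6, 59.2]
ft_force: [-0.8, -0.1, -1.5]
finger_gap: 19.7
grip_force: 88.3
shift [ 5.  -1.2 72.4] turn [ 0.12 -0.43 -0.26]
(53, 21, 6) [277. 113.]
(53, -21, 6) [350. 112.]
(45, 9, 6) [298. 127.]
(45, -9, 6) [329. 127.]
(0, 21, 6) [280. 204.]
(0, -21, 6) [348. 204.]
```

View pics/w5.png

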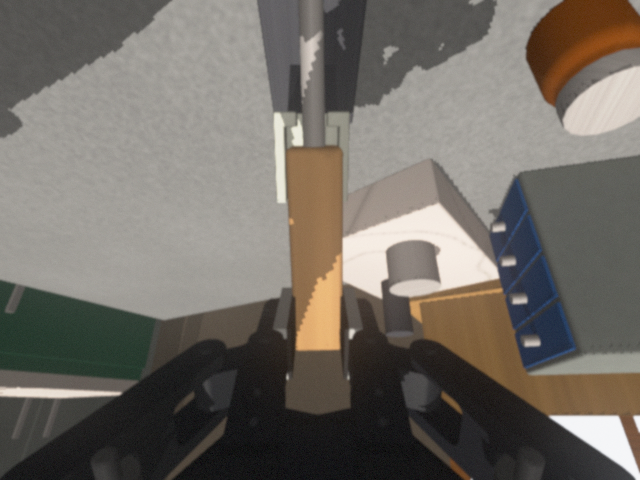

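The trough's corners are at (275,113), (350,113), (280,203) and (348,203), within 2 px of my prediction, so the seat is right. I'll go in.

```bash
python3 -m jog '[[0,0,0,2,-0.6,30,1],[0.1,-0.4,-0.2,1,-0.6,28,1],[0,0,0,0,0,6,1],[0,0,0,0,0,4,1],[0,0,0,0,0,0,1]]'
python3 -c "
from h import *
seatpose((0,0,0))"
```

```text
time: 7.15
tool_pos: [517.2, -360.5, 149.8]
tcp_rot: [179.5, 45.0, 59.2]
ft_force: [-0.6, 0.7, -1.1]
finger_gap: 19.3
grip_force: 88.4
shift [ 7.4 -2.2  7.6] turn [ 0.27  0.   -0.23]
```

```bash
python3 -m jog '[[0.2,0,-0.2,0,-1.5,3,1],[0,0,0,0,-0.5,2,1],[0,0,0,0,0,2,1],[0,0,0,0,0,0,1]]'; python3 -m jog '[[0,0,0,2,0,0,1],[0,0,0,2,0,0,1],[0,0,0,0,0,0,1]]'
python3 -c "
from h import *
seatpose((0,0,0))"
```

```text
time: 7.55
tool_pos: [512.7, -363.9, 144.3]
tcp_rot: [179.9, 45.0, 59.5]
ft_force: [0.3, 3.9, 2.1]
finger_gap: 19.6
grip_force: 89.1
time: 7.85
tool_pos: [514.3, -361.7, 141.7]
tcp_rot: [179.9, 45.1, 59.4]
ft_force: [0.7, 1.9, 5.2]
finger_gap: 19.4
grip_force: 89.2
shift [ 3.5 -0.3  0. ] turn [ 0.07  0.06 -0.04]
```

```bash
python3 -m jog '[[0,0,0,2,0,0,1],[0,0,0,2,0,0,1],[0,0,0,0,0,0,1]]'; python3 -m jog '[[0,0,0,2,0,0,1],[0,0,0,2,0,0,1],[0,0,0,0,0,0,1]]'
python3 -c "
from h import *
seatpose((0,0,0))"
```

```text
time: 8.15
tool_pos: [515.1, -360.5, 140.3]
tcp_rot: [179.8, 45.2, 59.3]
ft_force: [-3.5, -2.1, 11.5]
finger_gap: 19.2
grip_force: 89.1
time: 8.45
tool_pos: [515.3, -360.3, 140.2]
tcp_rot: [179.8, 45.5, 59.1]
ft_force: [-12.0, -9.1, 20.6]
finger_gap: 19.3
grip_force: 89.2
shift [ 1.2 -0.4  0.2] turn [-0.03  0.51 -0.27]
```

```bash
python3 -m jog '[[0,0,0,-1,0,0,1],[0,0,0,0,0,0,0.5],[0,0,0,0,0,0,0],[0,0,0,0,0,0,0],[0,0,0,0,0,0,0]]'; python3 -m jog '[[0,0,0,0,0,-20,0],[0,0,0,0,0,-40,0],[0,0,0,0,0,-40,0],[0,0,0,0,0,-40,0],[0,0,0,0,0,0,0]]'
python3 - <<'E'
from h import *
s=wsnap("w6");T=s["T"];print(T[:3,3])
cv2.imwrite("pics/w6.png",s["pixels"][:,:,::-1])
for c in blobs(s,(8,90,60),(24,255,255),300):
    rc=cv2.minAreaRect(c);print(np.round(rc[0]),np.round(rc[1]),rc[2])
rx,rz=Rg[:,0],-Rg[:,2];ry=np.cross(rz,rx)
for o in[(45,11,11),(45,-11,11),(-45,11,11),(-45,-11,11)]: print(o,np.round(proj(s,SEAT+o[0]*rx+o[1]*ry+o[2]*rz,T)))
E
```

```text
time: 8.95
tool_pos: [515.9, -357.1, 135.2]
tcp_rot: [-179.9, 45.0, 59.6]
ft_force: [0.2, -0.1, 0.3]
finger_gap: 42.6
grip_force: 0.0
time: 9.45
tool_pos: [570.2, -269.4, 239.5]
tcp_rot: [179.4, 44.9, 59.3]
ft_force: [0.8, 0.2, 0.6]
finger_gap: 42.5
grip_force: 0.0
[ 570.21447746 -269.37687773  239.46369857]
[447. 442.] [66. 16.] 81.25383758544922
[530. 350.] [298. 103.] 30.80144500732422
[313. 198.] [105.  26.] 90.0
[518.  62.] [ 84. 127.] 2.174743890762329
(45, 11, 11) [298. 147.]
(45, -11, 11) [326. 147.]
(-45, 11, 11) [300. 254.]
(-45, -11, 11) [325. 254.]
```

View pics/w6.png

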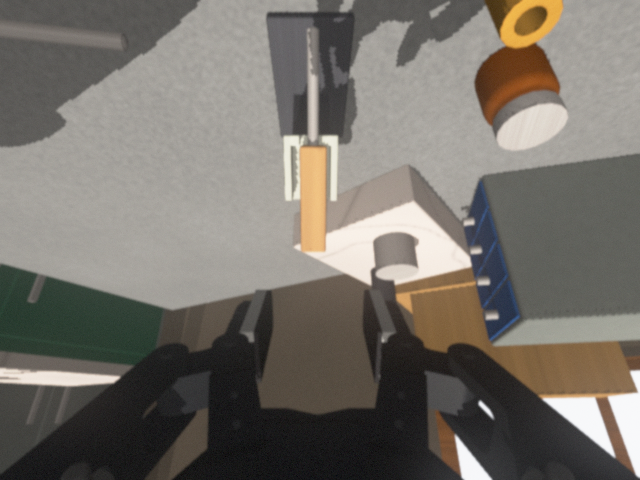

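The stick is home in the rest: its handle, centred at (313,198), runs along the predicted outline. Now for the guard. I'll turn the tool upright and go above the knob.

```bash
python3 -m jog '[[0,7.5,0,0,0,-20,0],[0,7.5,0,0,0,-20,0],[0,7.5,0,0,0,-10,0],[0,7.5,0,0,0,0,-0.5],[0,7.5,0,0,0,0,-0.5]]'; python3 -m jog '[[0,7.5,0,0,0,0,-0.5],[0,0,0,0,0,0,-0.5]]'
python3 -c "
from h import *
goto([540,60,300],[180,0,59.5])"
```

```text
time: 10.0
tool_pos: [582.5, -245.1, 273.5]
tcp_rot: [179.9, 7.3, 59.5]
ft_force: [0.6, -0.5, -0.9]
finger_gap: 64.0
grip_force: 0.0
time: 10.2
tool_pos: [580.3, -248.4, 272.6]
tcp_rot: [-180.0, -0.1, 59.1]
ft_force: [-0.8, -0.3, 0.5]
finger_gap: 64.1
grip_force: 0.0
shift [ 244.1 -192.8  -26.8] turn [-0.04 -0.11 -0.36]
```

```bash
python3 -m jog '[[0,0,0,35,-27,-7,-0.5],[0,0,0,35,-27,-7,-0.5],[0,0,0,35,-27,-7,-0.5],[0,0,0,35,-28,-6,-0.5],[0,0,0,35,-28,0,-0.5]]'; python3 -m jog '[[0,0,0,35,-28,0,-0.5],[0,0,0,35,-28,0,-0.5],[0,0,0,0,0,0,-0.5]]'
python3 - <<'E'
from h import *
s=wsnap("w7");T=s["T"];print(T[:3,3])
cv2.imwrite("pics/w7.png",s["pixels"][:,:,::-1])
print(np.round(proj(s,(543,77,187),T)))
E
```

```text
time: 10.7
tool_pos: [552.5, -23.1, 299.8]
tcp_rot: [180.0, 0.2, 59.5]
ft_force: [0.3, 0.5, 0.4]
finger_gap: 63.6
grip_force: 0.0
time: 11.0
tool_pos: [538.9, 69.0, 298.8]
tcp_rot: [-179.9, 0.1, 59.8]
ft_force: [-0.3, -0.0, 0.6]
finger_gap: 64.1
grip_force: 0.0
[538.87594263  69.03830705 298.79121779]
[316. 224.]
```

View pics/w7.png

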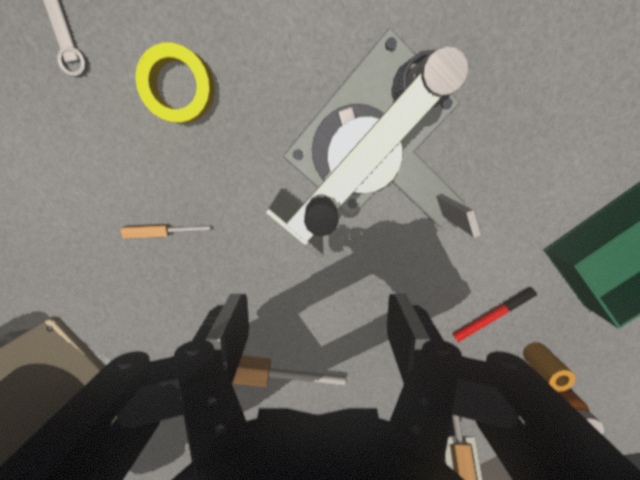

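The knob is at (322,216), the hinge post's top at (445,71), the flap's centre at (365,153) and the catch's top at (473,222).

```bash
python3 - <<'E'
from h import *
s=pickle.load(open("w7.pkl","rb"));T=s["T"]
K=onz(s,(322,216),187,T);H=onz(s,(445,71),145,T);F=onz(s,(365,153),132,T);C=onz(s,(474,222),105,T)
g=cv2.cvtColor(s["pixels"],cv2.COLOR_RGB2GRAY)
sub=g[130:180,320:412];
for k in"KHFC":print(k,np.round(globals()[k],1))
d=(K-H)[:2];a=np.degrees(np.arctan2(d[1],d[0]))%360;print("len",np.linalg.norm(d),"az",a, "flap dist",np.linalg.norm((F-H)[:2]),np.degrees(np.arctan2(*(F-H)[1::-1]))%360)
print("catch dist",np.linalg.norm((C-H)[:2]),np.degrees(np.arctan2(*(C-H)[1::-1]))%360-a)
goto([K[0],K[1],165],[180,0,59.5])
E
```

```text
K [550.4  79.9 187. ]
H [689.4 124.1 145. ]
F [606.   98.4 132. ]
C [673.4 -22.9 105. ]
len 145.89595616488015 az 197.6480192482622 flap dist 87.24319185903826 197.12918194563426
catch dist 147.85942636675114 66.14330846813601
shift [ 17.5   2.9 133.8] turn [-0.06  0.21  0.25]
```

```bash
python3 -m jog '[[0,0,0,6,1,45,-0.5],[0,0,0,6,1,45,-0.5],[0,0,0,0,0,35,-0.5],[0,0,0,0,0,13,-0.5],[0,0,0,0,0,0,-0.5]]' 60; python3 -c "
from h import *
goto([547,78.5,158],[180,0,59.5])"
```

```text
time: 11.55
tool_pos: [546.4, 72.2, 159.4]
tcp_rot: [-179.8, 0.3, 59.4]
ft_force: [-0.2, -0.4, 0.0]
finger_gap: 64.1
grip_force: 0.0
shift [ 5.7 -2.6  1.4] turn [-0.25  0.28 -0.05]
```

```bash
python3 -m jog '[[-0.2,0.2,0,6,-2.5,1,-0.5],[0,0,0,0,0,0,0],[0,0,0,0,0,0,1],[0,0,0,0,0,0,1],[0,0,0,0,0,0,1]]'; python3 -m jog '[[0,0,0,0,0,0,1],[0,0,0,0,0,-10,1],[0,0,0,0,0,-10,1],[0,0,0,0,0,-10,1],[0,0,0,0,0,-2,1]]'
```

```text
time: 12.05
tool_pos: [549.8, 79.8, 163.4]
tcp_rot: [179.7, -0.2, 59.5]
ft_force: [-2.6, 0.3, 7.4]
finger_gap: 26.2
grip_force: 58.6
time: 12.55
tool_pos: [549.6, 79.8, 195.4]
tcp_rot: [179.7, -0.2, 59.5]
ft_force: [2.6, 3.8, -0.2]
finger_gap: 25.8
grip_force: 59.3
```

```bash
python3 -m jog '[[0,0,-8.5,-13.5,17.5,0,1],[0,0,-8.5,-13.5,17.5,0,1],[0,0,-8.5,-13.5,17.5,0,1],[0,0,-8.5,-13.5,17.5,0,1],[0,0,0,0,0,0,1]]'; python3 - <<'E'
from h import *
from bench import r
st=r.sense();d=st["tool_pos"][:2]-[691,124.5];print(np.linalg.norm(d),np.degrees(np.arctan2(d[1],d[0]))%360-197.6,st["ft_force"])
E
```

```text
time: 13.05
tool_pos: [600.0, 8.1, 193.6]
tcp_rot: [179.7, -0.2, 93.8]
ft_force: [2.1, 9.4, -1.0]
finger_gap: 25.9
grip_force: 60.1
147.73828323412815 34.37833094091144 [ 2.10741309  9.40983196 -1.0327093 ]
```

```bash
python3 -m jog '[[0,0,-8.5,-13.5,17.5,0,1],[0,0,-8.5,-13.5,17.5,0,1],[0,0,-8.5,-13.5,17.5,0,1],[0,0,-8.5,-13.5,17.5,0,1],[0,0,-7,-11,14,0,1]]';python3 -m jog '[[0,0,0,0,0,0,1]]'; python3 - <<'E'
from h import *
from bench import r
st=r.sense();d=st["tool_pos"][:2]-[691,124.5];print(np.linalg.norm(d),np.degrees(np.arctan2(d[1],d[0]))%360-197.6,st["ft_force"])
E
```

```text
time: 13.55
tool_pos: [696.8, -22.2, 192.6]
tcp_rot: [179.8, -0.2, 134.9]
ft_force: [-4.6, 10.2, -1.2]
finger_gap: 25.8
grip_force: 60.4
time: 13.65
tool_pos: [697.2, -22.0, 192.1]
tcp_rot: [179.8, -0.2, 134.8]
ft_force: [-5.6, 7.6, -1.1]
finger_gap: 25.8
grip_force: 60.5
146.63480563213682 74.82679466588823 [-5.57376169  7.60647965 -1.11385269]
```

```bash
python3 -m jog '[[0,0,0,0,0,10,1],[0,0,0,0,0,10,1],[0,0,0,0,0,7,1],[0,0,0,0,0,3,1],[0,0,0,0,0,0,1]]'; python3 - <<'E'
from h import *
from bench import r
st=r.sense();d=st["tool_pos"][:2]-[691,124.5];print(np.linalg.norm(d),np.degrees(np.arctan2(d[1],d[0]))%360-197.6,st["ft_force"],st["tool_pos"])
E
```

```text
time: 14.15
tool_pos: [696.4, -22.1, 163.5]
tcp_rot: [179.8, -0.1, 134.6]
ft_force: [-4.0, 8.8, 2.8]
finger_gap: 25.6
grip_force: 60.9
146.67112411338317 74.51799655286825 [-4.03995882  8.83393642  2.76567559] [696.42061201 -22.07092349 163.51053509]
```

```bash
python3 -m jog '[[0,0,0,0,0,2,1],[0,0,0,0,0,1,1],[0,0,0,0,0,0,1]]';  python3 -m jog '[[0,0,2.5,4,-5,0,1],[0,0,2.5,4,-5,0,1],[0,0,0,0,0,0,1]]'; python3 - <<'E'
from h import *
from bench import r
st=r.sense();d=st["tool_pos"][:2]-[691,124.5];print(np.linalg.norm(d),np.degrees(np.arctan2(d[1],d[0]))%360-197.6,st["ft_force"],st["tool_pos"])
E
```

```text
time: 14.45
tool_pos: [697.6, -22.1, 163.3]
tcp_rot: [179.7, 0.1, 134.6]
ft_force: [-4.8, 9.1, 12.8]
finger_gap: 26.2
grip_force: 62.0
time: 14.75
tool_pos: [684.5, -22.2, 163.3]
tcp_rot: [179.6, 0.0, 129.5]
ft_force: [-4.4, 12.6, 12.5]
finger_gap: 26.3
grip_force: 61.9
146.8895237896749 69.8548105887202 [-4.41333534 12.59356916 12.52998786] [684.47702888 -22.24461846 163.32166988]
```

```bash
python3 -m jog '[[0,0,0,0,0,0,0.5],[0,0,0,0,0,0,0],[0,0,0,0,0,0,-0.5],[0,0,0,0,0,0,-0.5],[0,0,0,0,0,-20,-0.5]]'; python3 -m jog '[[0,0,0,0,0,-40,-0.5],[0,0,0,-30,0,-40,-0.5],[0,0,0,-30,0,-40,-0.5],[0,0,0,-20,0,0,-0.5],[0,0,0,0,0,0,-0.5]]';python3 - <<'E'
from h import *
from bench import r
s=wsnap("w8");T=s["T"];print(T[:3,3])
t=r.snapshot("top");pickle.dump(t,open("t2.pkl","wb"))
g=cv2.cvtColor(s["pixels"],cv2.COLOR_RGB2GRAY)
hsv=cv2.cvtColor(s["pixels"],cv2.COLOR_RGB2HSV)
H=np.array([690.5,124.3]);
for th in(0,68.75,74):
    a=np.radians(197.6+th);print(th,"knob",np.round(proj(s,(*(H+150*np.array([np.cos(a),np.sin(a)])),187),T)),"top cam",np.round(proj(t,(*(H+150*np.array([np.cos(a),np.sin(a)])),187))))
print("tube pred",proj(s,(606,98.4,115),T))
m=(g<45).astype(np.uint8);m[300:]=0
n,l,st,ce=cv2.connectedComponentsWithStats(m)
for i in range(1,n):
    if st[i,4]>60:print(st[i],np.round(ce[i]))
gt=cv2.cvtColor(t["pixels"],cv2.COLOR_RGB2GRAY);m=(gt<35).astype(np.uint8)
n,l,st,ce=cv2.connectedComponentsWithStats(m[120:280,220:420])
for i in range(1,n):
    if st[i,4]>20:print("top",st[i],np.round(ce[i])+[220,120])
E
```

```text
time: 15.25
tool_pos: [682.4, -25.4, 176.7]
tcp_rot: [-179.9, -0.1, 129.5]
ft_force: [1.4, -0.0, -0.7]
finger_gap: 63.8
grip_force: 0.0
time: 15.75
tool_pos: [736.4, -90.1, 302.2]
tcp_rot: [179.7, 0.3, 129.3]
ft_force: [-0.1, 0.3, -1.0]
finger_gap: 64.3
grip_force: 0.0
[736.44865556 -90.13798145 302.211351  ]
0 knob [ 247. -192.] top cam [279. 221.]
68.75 knob [314. 119.] top cam [326. 162.]
74 knob [328. 132.] top cam [326. 156.]
tube pred [339.28590486 -71.19119854]
[289   0  52  35 320] [315.  25.]
top [142   0  24  30 272] [374. 131.]
top [196   0   4  13  37] [418. 125.]
top [180  15  20  11 131] [410. 140.]
top [175  43   7  17  79] [398. 171.]
top [ 47 106  24   7  42] [281. 230.]
```

```bash
python3 - <<'E'
from h import *
s=pickle.load(open("w8.pkl","rb"));g=cv2.cvtColor(s["pixels"],cv2.COLOR_RGB2GRAY)
print(g[60:190:8,240:400:8])
t=pickle.load(open("t2.pkl","rb"));g=cv2.cvtColor(t["pixels"],cv2.COLOR_RGB2GRAY)
print(g[140:190:3,250:350:4])
E
```

```text
[[157 155 157 157 153 156 159 154 157 177 189 234 234 233 233 234 233 236
  234 233]
 [156 160 159 157 155 156 157 158 152 184 182 235 235 234 235 234 233 235
  224 235]
 [156 156 153 152 157 161 160 153 141 184 185 234 233 234 234 234 234 221
  236 236]
 [160 157 161 160 157 160 159 157 177 183 184 230 234 235 235 235 219 236
  235 236]
 [155 157 156 163 155 159 160 158 179 182 189 233 235 234 234 220 234 235
  234 225]
 [160 158 158 161 161 162 158 143 175 141 212 234 233 234 229 235 234 235
  225 151]
 [161 161 164 160 157 155 160 172  65  73  73  84 233 232 160 219 198 160
  153 154]
 [157 158 166 159 164 161 158 151  63  67  70  67 234  97  98  97 160 156
  156 153]
 [155 160 156 148 152 159 138 185  60  65  64  64 102 101  98  99 153 157
  150 154]
 [159 165 165 230 105 111 228 168  59  62  61  60  96  98 100 130 156 156
  157 155]
 [159 163 161 160 230 202 232 159 155 122  77 101 100  99 145 153 155 159
  152 157]
 [161 158 159 153  99 228 232 230 156 122  99 158 158 156 161 153 158 159
  157 153]
 [158 155 161 161 100 101 226 231 210  98 161 155 152 154 158 156 157 156
  154 
[... 1431 characters left out ...]
28 228 228 228 229 138  48 144 138 166
  172 184 193 175 139 133 119]
 [149  55  86 115  54  56  53  75 105 167 175 212 215 119  49 117 148 171
  181 185 191 200 201 203 160]
 [159  86  69  71  56  52  37  84  85  80 228 230 228  93  42 124 160 174
  183 190 198 199 199 202 203]
 [155 126  79  66  65  38  69  82  83  82 193 228 230 106  79 138 170 179
  190 192 199 197 203 203 202]
 [160 159  71  54  44  41  80  81  81 104 106 168 223 224 107 151 177 186
  190 196 200 203 202 203 200]
 [158 160 159  52  39  53  96 108 101 163 164 137 144 141 119 163 179 190
  195 197 200 202 204 202 201]
 [159 155 159 163  99  78  82 161 162 159 160 124 129 140 133 170 186 192
  194 198 200 204 205 204 204]]
```

```bash
python3 -m jog '[[0,0,8.5,0,-35,0,-0.5],[0,0,8.5,0,-35,0,-0.5],[0,0,8.5,0,-20,0,-0.5],[0,0,8.5,0,0,0,-0.5],[0,0,8.5,0,0,0,-0.5]]'; python3 -m jog '[[0,0,8.5,0,0,0,-0.5],[0,0,8.5,0,0,0,-0.5],[0,0,8.5,0,0,0,-0.5],[0,0,0,0,0,0,-0.5]]';python3 -c "
from h import *
goto([606,98,270],[180,0,59.5])"
```

```text
time: 16.35
tool_pos: [658.0, -134.2, 299.6]
tcp_rot: [179.9, -0.1, 86.6]
ft_force: [-1.0, -0.1, -0.8]
finger_gap: 64.1
grip_force: 0.0
time: 16.75
tool_pos: [658.7, -133.7, 299.3]
tcp_rot: [179.9, -0.1, 61.4]
ft_force: [-0.0, -0.3, 0.1]
finger_gap: 63.8
grip_force: 0.0
shift [ 178.2 -157.2   29.5] turn [ 0.06 -0.13  1.9 ]
```

```bash
python3 -m jog '[[0,0,1.5,36,-31,0,-0.5],[0,0,0,36,-31,0,-0.5],[0,0,0,36,-32,5,-0.5],[0,0,0,36,-32,10,-0.5],[0,0,0,36,-32,15,-0.5]]'; python3 -m jog '[[0,0,0,0,0,0,-0.5]]';python3 - <<'E'
from h import *
s=wsnap("w9");T=s["T"];print(T[:3,3])
g=cv2.cvtColor(s["pixels"],cv2.COLOR_RGB2GRAY)
u=proj(s,(606,98.4,115),T);print("pred",u);a,b=int(u[0]),int(u[1])
print(g[b-40:b+41:4,a-48:a+49:4])
E
```

```text
time: 17.25
tool_pos: [610.8, 101.6, 270.7]
tcp_rot: [179.8, -0.2, 60.3]
ft_force: [1.4, 0.5, -0.4]
finger_gap: 64.2
grip_force: 0.0
time: 17.35
tool_pos: [608.5, 105.7, 267.5]
tcp_rot: [-179.9, -0.1, 60.7]
ft_force: [-0.8, -0.7, -0.8]
finger_gap: 64.1
grip_force: 0.0
[608.45710991 105.65419356 267.47996123]
pred [318.11604083 229.96106279]
[[147 159 159 106 102 104 104 105 187 200 202 194  77 105 100 104 104 100
  103 101  97  96 123 156 155]
 [158 159 137 102 103 102 102 100 141 200 201 198 113 101 103 101 102  98
   97  99 102 103  87 141 158]
 [163 157 109 104 101 102 105 104 108 198 197 196 159  83 100 105  99 100
  103 100 100  98  95 111 157]
 [163 152 102 106 103 102 102 100 100 186 194 178 130  77  90 100 102 102
  103 100 100 100 102  96 155]
 [162 132 102 103 103 104 101 103 103 101  97  88  85  82  74  79  97 104
   95  99 100  99  94  93 154]
 [162 119 100 101 101 103 103 101  99  83  88  88  84  79  74  69  96  96
  102 102  98 100  98  93 135]
 [158 110 102 100 101 103 101 102  89  87  87  87  82  79  77  68  64  83
   93 100  96  99  98  94 138]
 [157 118 100 100  98 
[... 748 characters left out ...]
70 105 169 151 122 122 130  89  67  66
   67  67  85  94  93  88  88]
 [147 144 145 150 143 153 192 172  92  97  97  88  78  74  69  65  69  71
   68  85  91  88  91  91  92]
 [148 144 145 144 141 144 145 140 109  97  97  80  64  62  64  66  66  88
  130 101  88  92  91  92  89]
 [147 143 146 145 146 150 148 141 153 150 143 115  74  74  91  95  99 135
  146 145 111  91  90  95  90]
 [146 148 147 150 149 146 148 142 142 152 158 134  97  95 156 124 144 143
  148 138 118  95  94  89  92]
 [148 148 144 149 146 144 145 146 145 143 146 153 107 124 132 141 144 144
  143 118  90  91  88  90  93]
 [145 146 145 147 149 142 146 141 141 143 147 141 156 134 141 146 142 116
   92  91  90  89  91  94  89]]
```

```bash
python3 - <<'E'
from h import *
s=pickle.load(open("w9.pkl","rb"));T=s["T"]
g=cv2.cvtColor(s["pixels"],cv2.COLOR_RGB2GRAY)[190:280,270:370]
g=cv2.resize(g,None,fx=4,fy=4,interpolation=cv2.INTER_CUBIC)
c,hi=cv2.findContours((g>140).astype(np.uint8),cv2.RETR_CCOMP,cv2.CHAIN_APPROX_NONE)
for k,x in enumerate(c):
    if cv2.contourArea(x)>1500 and hi[0][k][3]>=0:
        (u,v),ax,an=cv2.fitEllipse(x);p=((u+.5)/4-.5+270,(v+.5)/4-.5+190);P=onz(s,p,115,T);print(p,np.array(ax)/4,P)
goto([608,104,330],[180,0,59.5])
# pregrasp: tool z=rest x, tool x=rest z
X=-Rg[:,2];Z=Rg[:,0];G=np.stack([X,np.cross(Z,X),Z],1);np.save("G.npy",G)
print(R.from_matrix(G).as_euler("xyz",degrees=True), "TCP at", SEAT+Z*(-100), "final",SEAT+Z*(-4))
E
```

```text
shift [  0.3  -1.9 -61.4] turn [ 0.   -0.05  1.05]
[180.  -45.   59.5] TCP at [ 489.11161818 -402.92638222  192.71067812] final [ 523.56446473 -344.43705529  124.82842712]
```

```bash
python3 - <<'E'
from h import *
s=pickle.load(open("w9.pkl","rb"));T=s["T"]
g=cv2.cvtColor(s["pixels"],cv2.COLOR_RGB2GRAY)[190:280,270:370]
g=cv2.resize(g,None,fx=4,fy=4,interpolation=cv2.INTER_CUBIC)
for th in(110,125,140,150):
  c,_=cv2.findContours((g<th).astype(np.uint8),cv2.RETR_LIST,cv2.CHAIN_APPROX_NONE)
  for x in c:
    if 500<cv2.contourArea(x)<30000 and len(x)>20:
        (u,v),ax,an=cv2.fitEllipse(x);p=((u+.5)/4-.5+270,(v+.5)/4-.5+190)
        if abs(p[0]-318)<12 and abs(p[1]-232)<14:print(th,np.round(p,1),np.round(np.array(ax)/4,1),np.round(onz(s,p,115,T),1))
E
```

```text
110 [318.1 232.2] [14.2 14.9] [604.9  96.5 115. ]
150 [312.  234.3] [28.5 49.8] [599.1  97.5 115. ]
```

```bash
python3 -m jog '[[0,0,0,-30,8,-20,-0.5],[0,0,0,-46,13,-5,-0.5],[0,0,0,-46,13,0,-0.5],[0,0,0,-46,13,0,-0.5],[0,0,0,-46,13,0,-0.5]]'; python3 -m jog '[[0,0,0,-46,13,0,-0.5],[0,0,0,-46,13,0,-0.5],[0,0,0,-46,13,0,-0.5],[0,0,0,-46,13,0,-0.5],[0,0,0,-46,13,0,-0.5]]'; python3 -m jog '[[0,0,1,-46,13,0,-0.5],[0,0,0,-30,13,0,-0.5],[0,7.5,0,0,0,0,-0.5],[0,7.5,0,0,0,0,-0.5],[0,7.5,0,0,0,0,-0.5]]';python3 -m jog '[[0,7.5,0,0,0,0,-0.5],[0,7.5,0,0,0,0,-0.5],[0,7.5,0,0,0,0,-0.5],[0,0,0,0,0,0,-0.5]]'
python3 -c "
from h import *
from bench import r
print(r.sense()['joint_pos'])
goto(SEAT-100*Rg[:,0],[180,-45,59.5])"
```

```text
time: 17.9
tool_pos: [555.5, -118.6, 295.5]
tcp_rot: [179.8, -0.1, 60.2]
ft_force: [0.9, 0.1, -0.4]
finger_gap: 63.9
grip_force: 0.0
time: 18.4
tool_pos: [496.2, -350.4, 295.1]
tcp_rot: [179.8, -0.1, 60.1]
ft_force: [0.5, 0.6, 0.0]
finger_gap: 63.6
grip_force: 0.0
time: 18.9
tool_pos: [481.0, -427.8, 296.1]
tcp_rot: [179.5, -22.9, 59.3]
ft_force: [-0.2, -0.7, -0.0]
finger_gap: 64.0
grip_force: 0.0
time: 19.3
tool_pos: [478.5, -428.3, 289.8]
tcp_rot: [-179.8, -45.5, 58.7]
ft_force: [0.8, 0.3, -1.4]
finger_gap: 64.1
grip_force: 0.0
[-66.12892539  30.17072034  62.95673165  38.96449777 111.75851375
 -28.15692478]
shift [-50.2  -3.9  87.5] turn [ 0.42 -0.51 -0.59]
```

```bash
python3 -m jog '[[0.4,-0.5,-0.6,-25,-2,20,-0.5],[0,0,0,-25,-2,20,-0.5],[0,0,0,0,0,24,-0.5],[0,0,0,0,0,23,-0.5],[0,0,0,0,0,0,-0.5]]'
python3 - <<'E'
from h import *
s=wsnap("w10");T=s["T"];goto(SEAT-100*Rg[:,0],[180,-45,59.5])
for c in blobs(s,(8,90,60),(24,255,255),300):
    rc=cv2.minAreaRect(c);print(np.round(rc[0]),np.round(rc[1]),rc[2],cv2.boundingRect(c))
rx,rz=Rg[:,0],-Rg[:,2];ry=np.cross(rz,rx)
for o in[(-45,11,11),(-45,-11,11),(-45,-11,-11),(-45,11,-11),(45,11,11),(45,-11,11)]: print(o,np.round(proj(s,SEAT+o[0]*rx+o[1]*ry+o[2]*rz,T)))
E
```

```text
time: 19.8
tool_pos: [491.9, -399.8, 195.8]
tcp_rot: [179.7, -44.6, 60.2]
ft_force: [0.1, 0.9, -0.4]
finger_gap: 64.1
grip_force: 0.0
shift [-5.5 -1.4  1.5] turn [-0.03  0.48  0.51]
[484. 265.] [61. 49.] 40.815086364746094 (454, 228, 69, 61)
[315. 250.] [34. 66.] 0.0 (298, 217, 35, 67)
[ 42. 210.] [89. 33.] 6.842773914337158 (0, 190, 86, 42)
[440. 188.] [34. 59.] 26.56505012512207 (417, 159, 47, 57)
[27. 87.] [14. 46.] 87.51044464111328 (4, 80, 47, 15)
[598. 110.] [123.  25.] 38.1572265625 (544, 66, 96, 93)
[109.  22.] [24. 53.] 72.9794692993164 (80, 3, 55, 32)
[486.  25.] [107.  19.] 36.55247116088867 (438, 0, 97, 51)
(-45, 11, 11) [297. 252.]
(-45, -11, 11) [332. 252.]
(-45, -11, -11) [331. 284.]
(-45, 11, -11) [297. 284.]
(45, 11, 11) [303. 216.]
(45, -11, 11) [328. 216.]
```

The handle is where predicted: x 298–333, y 217–284. I'll advance and grip it.

```bash
python3 -m jog '[[0,0.5,0.5,-5.5,-1.4,20,-0.5],[0,0,0,0,0,30,-0.5],[0,0,0,0,0,30,-0.5],[0,0,0,0,0,13,-0.5],[0,0,0,0,0,0,-0.5]]' 90
python3 -c "
from h import *
goto(SEAT-4*Rg[:,0],[180,-45,59.5])"
```

```text
time: 20.35
tool_pos: [522.2, -347.5, 128.1]
tcp_rot: [-179.9, -45.1, 59.4]
ft_force: [1.1, -0.1, -0.7]
finger_gap: 64.1
grip_force: 0.0
shift [ 0.1 -0.4  4.7] turn [-0.   -0.12 -0.06]
```

```bash
python3 -m jog '[[0,0,0,0,-0.4,4,-0.5],[0,0,0,0,0,0,0],[0,0,0,0,0,0,1],[0,0,0,0,0,0,1],[0,0,0,0,0,0,1]]'; python3 -m jog '[[0,0,0,0,0,0,1],[0,0,0,0,0,0,1]]'
python3 -c "
from h import *
goto(SEAT-4*Rg[:,0],[180,-45,59.5])"
```

```text
time: 20.85
tool_pos: [523.3, -346.8, 126.1]
tcp_rot: [179.9, -45.1, 59.4]
ft_force: [-1.5, -2.1, 4.0]
finger_gap: 21.1
grip_force: 87.8
time: 21.05
tool_pos: [523.3, -346.7, 126.1]
tcp_rot: [179.9, -45.1, 59.4]
ft_force: [-2.5, -4.5, 4.7]
finger_gap: 21.3
grip_force: 88.2
shift [ 0.6 -1.   2.4] turn [ 0.19 -0.1  -0.09]
```

```bash
python3 -m jog '[[0,0,0,10,0,0,1],[0,0,0,20,0,0,1],[0,0,0,40,0,0,1],[0,0,0,30,0,-30,1],[0,0,0,30,0,-40,1]]'; python3 -m jog '[[0,0,0,30,0,-40,1],[0,-7.5,0,10,0,-20,1],[0,-7.5,0,0,0,-20,1],[0,-7.5,0,0,0,-20,1],[0,-7.5,0,0,0,0,1]]'; python3 -m jog '[[0,-7.5,0,0,0,0,1],[0,-7.5,0,0,0,0,1],[0,0,0,0,0,0,1]]'
python3 -c "
from h import *
goto([605,96.5,345],[180,0,59.5])"
```

```text
time: 21.55
tool_pos: [544.4, -306.7, 265.8]
tcp_rot: [-179.5, -45.3, 59.2]
ft_force: [1.1, -0.7, -0.9]
finger_gap: 21.0
grip_force: 88.1
time: 22.05
tool_pos: [525.9, -342.9, 374.5]
tcp_rot: [179.7, -14.8, 59.3]
ft_force: [0.7, 0.7, -1.9]
finger_gap: 21.0
grip_force: 88.2
time: 22.35
tool_pos: [527.8, -337.9, 371.2]
tcp_rot: [180.0, 0.0, 59.7]
ft_force: [0.4, -0.3, -0.7]
finger_gap: 21.0
grip_force: 88.2
shift [ 413.9 -152.9   26. ] turn [0.01 0.01 0.16]
```

```bash
python3 -m jog '[[0,0,0,25,-9,0,1],[0,0,0,45,-17,0,1],[0,0,0,45,-17,0,1],[0,0,0,45,-17,0,1],[0,0,0,45,-17,0,1]]'; python3 -m jog '[[0,0,0,45,-17,0,1],[0,0,0,45,-17,0,1],[0,0,0,45,-17,10,1],[0,0,0,40,-14,10,1],[0,0,0,24,-8,5,1]]'; python3 -m jog '[[0,0,0,0,0,0,1],[0,0,0,0,0,0,1]]'
python3 - <<'E'
from h import *
s=wsnap("w11");T=s["T"];goto([605,96.5,270],[180,0,59.5])
g=cv2.cvtColor(s["pixels"],cv2.COLOR_RGB2GRAY)
I=np.eye(4);print("step",proj(s,(0,0,51.4),I),"tip",proj(s,(0,0,136.4),I),"mouth",proj(s,(605,96.5,115),T))
u=proj(s,(0,0,110),I);a,b=map(int,u);print(u)
for z in(60,80,100,120,130,134,140):
    a,b=map(int,proj(s,(0,0,z),I));print(z,a,b,g[b,a-24:a+25:2])
a,b=map(int,proj(s,(605,96.5,115),T));print(g[b-16:b+17:3,a-28:a+29:3])
E
```

```text
time: 22.85
tool_pos: [563.9, -123.8, 370.2]
tcp_rot: [-179.8, -0.3, 59.3]
ft_force: [2.1, -0.1, -0.7]
finger_gap: 21.1
grip_force: 88.2
time: 23.35
tool_pos: [602.4, 86.1, 344.5]
tcp_rot: [-179.7, -0.2, 59.4]
ft_force: [-0.2, -1.1, -1.0]
finger_gap: 21.2
grip_force: 88.1
time: 23.55
tool_pos: [602.7, 83.0, 345.7]
tcp_rot: [-179.8, -0.1, 59.4]
ft_force: [-0.4, -0.9, -0.2]
finger_gap: 21.2
grip_force: 88.1
shift [13.2 -5.3 76.3] turn [-0.12 -0.14 -0.19]
step [315.5874095  263.75987864] tip [316.12745524 226.56121384] mouth [312.68009227 193.0822302 ]
[315.99517916 235.67246769]
60 315 258 [147 146 148 116  83  80  79  79  83  80  80  79  79  78  82  85  78  81
  84  77  77  76  95 136 125]
80 315 248 [146 144 145 147 125 101  95  91  93  92  81  79  76  81  79  81  91  88
  92  94  94 112 140 143 147]
100 315 239 [148 144 147 147 146 144 144 149 148 137  98  79  83  77  73  90 140 144
 145 147 145 144 144 143 118]
120 316 232 [147 150 148 149 148 150 145 139 144 127  89  86  85  78  76 116 136 144
 148 146 146 148 144 144 110]
130 316 228 [150 149 147 148 145 141 145 160 161 133  89  
[... 478 characters left out ...]
 197 216 213 209 207 191 117  69  94 114 105
  100]
 [104 102 105 104 104 106 191 217 202 170 164 196 203 187  88 111 188 196
  185]
 [105 106 106 104 103 125 210 200 123  76  77 105 196 204 133 115 142 200
  202]
 [106 107 106 103 103 144 211 186  77  72  78  89 166 201 162 122 128 195
  203]
 [102 102 103 104 105 172 208 192  82  75  88  91 178 205 164 100 116 180
  198]
 [104 106 102 105 173 204 204 204 149  94  94 141 205 203 118  71  74  99
  120]
 [100 104 102 160 208 208 190 206 207 198 199 211 206 172  77  70  86 100
  105]
 [104 102 144 203 205 204 199 178 196 206 205 199 171  90  82  94  98 100
  100]
 [139 133 200 203 203 197 179  93 111 128 138 121 101 104  97  99  98  98
   98]]
```

```bash
python3 - <<'E'
from h import *
s=pickle.load(open("w11.pkl","rb"));T=s["T"];I=np.eye(4)
g=cv2.cvtColor(s["pixels"],cv2.COLOR_RGB2GRAY)
for v in range(204,246,3):print(v,g[v,298:336:2])
def dark(x0,y0,x1,y1,cx,cy):
    q=cv2.resize(g[y0:y1,x0:x1],None,fx=4,fy=4,interpolation=cv2.INTER_CUBIC)
    for th in(115,130,140):
        c,_=cv2.findContours((q<th).astype(np.uint8),cv2.RETR_LIST,cv2.CHAIN_APPROX_NONE)
        for x in c:
            if 300<cv2.contourArea(x)<6000:
                (u,v),ax,an=cv2.fitEllipse(x);p=((u+.5)/4-.5+x0,(v+.5)/4-.5+y0)
                if abs(p[0]-cx)<8 and abs(p[1]-cy)<8:print(th,np.round(p,1),np.round(np.array(ax)/4,1),np.round(onz(s,p,115,T),1))
dark(285,170,340,215,313,192)
E
```

```text
204 [204 201 199 191 174 196 202 204 205 201 196 171 120  79  82  94  89  98
 100]
207 [198 200 179 116  91 111 130 135 138 133 112 101 101 102  97 101 102  98
  97]
210 [195 162  97  95 100 102 102 103  99 101 102  99  99 102 101 102  97  99
  99]
213 [146  96  97 100 100 101  97  98  99 102 100  98 100  99 101 101  99  98
  97]
216 [ 96 100  99 101 104 101  98  98  98 103 101 101  98  98  94  97 107 113
 128]
219 [155 143 130 116 105 104 102  99  98  97  99 103 108 119 131 144 152 149
 131]
222 [157 160 163 158 155 155 149 131 105  93 110 145 158 158 158 156 139 128
 143]
225 [147 144 154 160 160 162 144  94  88  86  78 105 158 160 150 134 141 149
 147]
228 [148 145 141 145 160 161 133  89  86  86  80  89 146 147 131 142 148 147
 146]
231 [146 149 148 145 140 151 133  94  88  84  79  80 121 128 146 145 145 148
 144]
234 [148 145 148 147 147 145 118  89  88  85  78  76 125 143 145 149 146 144
 145]
237 [145 146 142 145 148 147 120  89  85  86  77  76 126 149 146 148 149 142
 141]
240 [144 145 144 143 146 145 117  80  79  76  74  69 117 144 147 150 150 145
 146]
243 [145 150 148 147 149 143 103  73  70  75  73  76 113 148 144 147 147 149
 149]
115 [312.7 193. ] [11.6 12.1] [605.1  96.6 115. ]
130 [312.8 193. ] [12.3 12.8] [605.1  96.5 115. ]
140 [312.7 193. ] [12.7 13.2] [605.1  96.6 115. ]
```

The bore's centre is at (312.8,193), which gives world (605.1,96.6). The shaft's tip is at about (315.4,222), on the tool axis to within 1 mm. I'll go over the bore.

```bash
python3 -m jog '[[-0.1,-0.1,-0.2,7,-2.5,25,1],[0,0,0,6,-2.2,25,1],[0,0,0,0,0,20,1],[0,0,0,0,0,0,1],[0,0,0,0,0,0,1]]'
python3 - <<'E'
from h import *
s=wsnap("w12");T=s["T"];goto([605.1,96.6,270],[180,0,59.5]);I=np.eye(4)
g=cv2.cvtColor(s["pixels"],cv2.COLOR_RGB2GRAY)
print("tip",proj(s,(0,0,136.4),I),proj(s,(4.5,0,136.4),I),"mouth",proj(s,(605.1,96.6,115),T))
for v in range(196,236,3):print(v,g[v,292:340:2])
E
```

```text
time: 24.1
tool_pos: [605.7, 95.4, 277.3]
tcp_rot: [179.9, -0.1, 59.4]
ft_force: [0.5, -0.2, -0.2]
finger_gap: 21.4
grip_force: 88.2
shift [ 0.2 -1.5  8.5] turn [ 0.15 -0.12 -0.04]
tip [316.13185844 226.56211561] [316.12306105 221.50483995] mouth [314.84640569 218.4296802 ]
196 [103 104 105 104 103  86  82  87  91  89  87  87  84  82  79  77  72  72
  79  98 102  99 100 105]
199 [104 102 103 104  87  73  87  87  90  88  87  84  87  82  80  75  75  73
  73  82  99 102  99 102]
202 [106 106 104  99  76  80  90  90  91 106 128 130 123 114 100  81  74  72
  67  57  68  78  88  92]
205 [102 101 104 100  83  87 106 150 184 206 212 208 206 201 197 175 130  90
  70  61  73 123 167 161]
208 [101 102 102 103  95 127 191 213 211 209 205 204 201 203 203 203 201 182
 112  68  82 119 154 198]
211 [102 102 103 103 134 199 210 211 205 184 150 130 131 158 188 201 201 200
 183 119  98 119 122 153]
214 [102 100  99 101 174 209 204 195 155  88  74  74  78  89 102 160 198 201
 200 170 115 119 126 135]
217 [101  98 111 152 197 205 207 177  89  70  72  73  82  90  86 104 183 203
 198 180 116 110 113 125]
220 [ 98 130 185 197 200 208 206 179  93  72  76  81  89  89  83  83 162 184
 199 188 112  71  70  83]
223 [150 194 205 194 191 201 204 195 145  82  83  89  83  79  76  95 122 129
 144 145  76  64  69  68]
226 [199 202 205 203 188 198 204 203 201 162  91  86  82  78  81 117 123 123
 118  92  83  88  92  84]
229 [201 202 201 198 198 188 187 196 201 161  91  85  87  79  97 160 131 114
  96  95  98  99  95  93]
232 [201 199 196 198 193 149 113 141 168 155  93  85  82  78  84 144 123 101
  99  98  94  96  92  97]
235 [197 197 197 184 128  88  98  97  98  98  87  84  83  75  71  90  96  98
  99  98  88  77  69  72]
```

```bash
python3 -m jog '[[0.1,-0.1,0,0.2,-1,5,1],[0,0,0,0,0,10,1],[0,0,0,0,0,8,1],[0,0,0,0,0,5,1],[0,0,0,0,0,0,1]]'
python3 -c "
from h import *
goto([605.1,96.6,166.4],[180,0,59.5])"
```

```text
time: 24.65
tool_pos: [604.3, 97.4, 247.2]
tcp_rot: [-179.9, 0.1, 59.6]
ft_force: [1.4, -0.5, -1.6]
finger_gap: 21.1
grip_force: 88.2
shift [-0.1  1.3 80.8] turn [-0.14  0.13  0.05]
```

```bash
python3 -m jog '[[0,0,0,0,1.2,5,1],[0,0,0,0,0,10,1],[0,0,0,0,0,10,1],[0,0,0,0,0,0,1]]'
python3 -c "
from h import *
goto([605.1,96.6,166.4],[180,0,59.5])"; python3 -m jog '[[0,0,0,0,0,10,1],[0,0,0,0,0,10,1],[0,0,0,0,0,0,1]]'
python3 -c "
from h import *
goto([605.1,96.6,166.4],[180,0,59.5])"
```

```text
time: 25.05
tool_pos: [604.8, 96.7, 221.1]
tcp_rot: [-179.8, 0.2, 59.5]
ft_force: [0.0, -0.1, -0.4]
finger_gap: 20.9
grip_force: 88.1
shift [ 0.2  0.5 54.7] turn [-0.2   0.17  0.04]
time: 25.35
tool_pos: [604.9, 96.7, 201.4]
tcp_rot: [-179.8, 0.2, 59.5]
ft_force: [0.1, -0.4, -0.9]
finger_gap: 21.1
grip_force: 88.1
shift [ 0.1  0.4 35. ] turn [-0.18  0.16  0.04]
```

```bash
python3 -m jog '[[-0.2,0.2,0,0,0.3,10,1],[0,0,0,0,0,10,1],[0,0,0,0,0,8,1],[0,0,0,0,0,0,1]]'; python3 -m jog '[[0,0,0,0,0,3,1],[0,0,0,0,0,2,1],[0,0,0,0,0,0,1]]'
```

```text
time: 25.75
tool_pos: [605.4, 96.6, 173.7]
tcp_rot: [179.9, -0.1, 59.5]
ft_force: [-0.2, -0.0, -2.0]
finger_gap: 20.8
grip_force: 88.3
time: 26.05
tool_pos: [606.4, 96.6, 170.7]
tcp_rot: [179.8, -0.2, 59.5]
ft_force: [-0.2, -0.6, -1.3]
finger_gap: 20.9
grip_force: 88.3
```

```bash
python3 -m jog '[[0,0,0,-0.5,0,2,1],[0,0,0,0,0,1,1],[0,0,0,0,0,0,1]]'; python3 -m jog '[[0,0,0,0,0,1,1],[0,0,0,0,0,1,1],[0,0,0,0,0,0,1]]'
```

```text
time: 26.35
tool_pos: [606.2, 96.2, 167.8]
tcp_rot: [179.8, -0.2, 59.5]
ft_force: [0.1, 0.1, 0.3]
finger_gap: 21.1
grip_force: 88.3
time: 26.65
tool_pos: [606.4, 96.3, 166.8]
tcp_rot: [179.8, -0.2, 59.5]
ft_force: [-1.9, 0.0, 5.0]
finger_gap: 21.0
grip_force: 89.1
```

```bash
python3 -m jog '[[0,0,0,0,0,1,1],[0,0,0,0,0,0,1]]'; python3 -m jog '[[0,0,0,0,0,0,0.7],[0,0,0,0,0,0,0.4],[0,0,0,0,0,0,0],[0,0,0,0,0,0,0],[0,0,0,0,0,-15,0]]'; python3 -m jog '[[0,0,0,0,0,-35,0],[0,0,0,0,0,-45,0],[0,0,0,-20,0,-45,0],[0,0,0,-20,0,0,0],[0,0,0,0,0,0,0]]'
python3 - <<'E'
from h import *
from bench import r
s=wsnap("w13");T=s["T"];t=r.snapshot("top")
for c in blobs(s,(8,90,60),(24,255,255),200):
    print(cv2.boundingRect(c))
P=[proj(s,(605+a,96.6+b,z),T) for z in(115,205) for a in(-11,11) for b in(-11,11)];print(np.round(np.min(P,0)),np.round(np.max(P,0)))
a=np.radians(197.6+68.75);k=(690.5+150*np.cos(a),124.3+150*np.sin(a),187);u=proj(s,k,T);print("knob",u)
g=cv2.cvtColor(s["pixels"],cv2.COLOR_RGB2GRAY);x,y=map(int,u)
if 20<x<620 and 20<y<460: print(g[y-24:y+25:4,x-24:x+25:4])
E
```

```text
time: 26.85
tool_pos: [606.5, 96.3, 166.8]
tcp_rot: [179.8, -0.2, 59.6]
ft_force: [-5.2, 0.2, 10.7]
finger_gap: 21.3
grip_force: 89.8
time: 27.35
tool_pos: [604.4, 96.0, 177.4]
tcp_rot: [-179.9, 0.0, 59.5]
ft_force: [-0.2, 0.3, 0.0]
finger_gap: 42.4
grip_force: 0.0
time: 27.85
tool_pos: [585.8, 60.1, 308.6]
tcp_rot: [179.5, -0.3, 59.5]
ft_force: [0.2, 0.4, -0.7]
finger_gap: 43.0
grip_force: 0.0
(489, 348, 46, 43)
(91, 237, 46, 14)
(300, 161, 30, 38)
(114, 78, 24, 47)
(153, 72, 26, 67)
[291. 156.] [332. 205.]
knob [463.22316043 260.42562711]
[[108 113  71  51  55  84 142 147 149 147 151 148 149]
 [101  52  49  47  51  49  55 124 150 148 153 150 145]
 [ 58  51  47  47  47  48  51  51  93 149 143 146 145]
 [ 43  46  47  48  53  57  53  54  53  75 137 144 147]
 [ 48  43  47  48  52  49  53  52  50  53  90 121 149]
 [ 75  46  46  46  49  45  51  54  52  52  91 191 170]
 [130  52  40  46  49  47  49  46  53  49 151 176 148]
 [128 130  50  45  40  44  49  54  48  52 142 147 153]
 [ 88 139 130  51  45  47  49  47  49 118 148 143 147]
 [ 77 130 138 133 100  66  63  92 130 149 150 144 148]
 [116 130 117  98 145 146 146 147 149 145 149 152 143]
 [110  93  91  91 128 150 148 146 150 151 148 153 153]
 [ 93  91  93  89  88 107 147 146 148 150 149 151 146]]
```

```bash
python3 -c "
from bench import r
print(r.hand_in())"
```

```text
the job is handed in; nothing more can be done
None
```

I leaned the middle-sized stick in the rest, latched the guard open behind the catch, lowered the stick into the tube until its handle met the rim, then let go and handed the job in at about 28 s.

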